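# Scrap patch through the sprung bin gate

## Robot

A 6-joint arm with a two-finger parallel gripper is mounted at the origin on the work surface. World frame = base frame: x ahead of the robot, y to its left, z up, the work surface at z = 0. Lengths are in m, angles in degrees, forces in N, time in s.
With the tool pointing down it reaches from about 0.25 to 0.725 m from the base axis. Payload 9.7 kg.
Tool frame: the origin (TCP) lies between the finger pads; the fingertips stand 22 mm ahead of it and the grasp point (between the pads) lies 3 mm ahead of it; z points along the fingers, y is the line along which they close (so a half turn about z gives the same grasp; the last joint's range is limited). The gripper opens to 85 mm and grips with 20 to 120 N. Pads are 22 mm wide; open, the fingers measure 114 mm over their backs; the gripper's body (76 mm by 85 mm) begins 54 mm behind the grasp point. The pads swing forward as they close: fully open they stand 13 mm farther back than shut.
Start: joints at [0, 4.979, 10.078, 95.1, 0, 90], TCP at [0.55, -0, 0.253] pointing down, gripper open.
Joint ranges: [-179.16, 179.16], [-48.56, 103.87], [-65.8, 70.77], [-126.05, 130.52], [-82.76, 87.17], [-180, 180]. Speed limits (degrees/s): [127.2, 127.2, 147.25, 180, 180, 180].

## Interface

Orientations are given as [roll, pitch, yaw] about the fixed x, y, z axes, in that order (R = Rz(yaw) Ry(pitch) Rx(roll)).
In Python, from workcell import bot, viewer, finder gives the robot as it stands.
- The arm moves only by the tool move_arm, never from a script. Its arguments are lists of equal length, an entry for each row: "offset": the shift along the tool's x, y, z in cm, a list of three; "twist": the turn, a rotation vector about the tool's x, y, z in rad, a list of three; "grip": the opening, from 0 (shut) to 1 (fully open). In form: {"offset": [[x, y, z], ...], "twist": [[ax, ay, az], ...], "grip": [grip, ...]}. A call has 1 to 5 rows; each row shifts and turns the commanded pose from where the row before left it, along the tool's axes as they then stand; what a row does not reach is not made up. A row lasts 1/10 s, in which the tool goes at most 50 mm and 8.59 degrees, less where a joint would pass 70% of its speed; a pose out of reach is approached as far as the arm can. A call is refused whole if a number of a shift passes 5 or a number of a turn 0.15, either way. A call with a gripper value outside its range is refused whole. The fingers move at their own pace and stop on an object; "force" is the grip in N (left out, the last holds). Time passes only in rows, so rows that do not move let the fingers close. It gives the time, the measured TCP pose, the force, the opening and the grip force at its end, in the units of the state.
- bot.get_obs(): the state, without advancing time (a new reading comes with each control period).
- viewer.camera(name): name is "scene" or "side" or "wrist"; returns a dict with "color" (384x512x3 uint8, red, green, blue), "depth" (384x512 float32, m along the optical axis (not along the pixel's ray), 0 where there is no reading), "vfov" (degrees; the focal length in pixels is half the picture's height over the tangent of half this angle, whatever the lens; pixels are square), "cx", "cy" (the principal point, pixels), "k1" (the pictures are not rectified: a ray, as slopes to the right and down, at radius r is drawn at 1 + k1 r^2 times it, then the intrinsics apply), "position" and "attitude" of the camera in the world; the wrist camera has in their place "tool_from_camera" (4x4, takes a point from camera to tool coordinates, whose origin is the TCP and whose axes are the flange's). Camera axes: x right, y down, z forward; pixel columns grow to the right and rows downward; lengths in m; the calibration is good to about 2 mm. A picture is of the moment at which its call begins: read the wrist's pose just before it.
- bot.job_done(): hands the job in; it is judged then, once.
Trained networks look in a picture, given as the dict that the camera call returned (one of the last four; its "shot" number tells which), for a name from the list of things; names that differ only in an ending like _2 or _b are one class to them, and where a whole thing is asked for, a point or a joint stands for the part that bears it (a point fixed in the world has none). Each returns a list of dicts, best first, with "p" (0 to 1); they miss things now and then, are a little off and sometimes report something else, mostly with a low value. They report only what shows in the picture. A call takes as long as a camera call. They do not tell look-alikes from the thing itself.
- finder.boxes_of(picture, thing): "position" ([column, row] in pixels, amid what is visible of it).
- finder.pinpoint(picture, thing): "position" ([column, row] in pixels: a listed point, or the origin of a listed thing).
The state is a dict: "time": time; "q": joint angles; "qd": joint speeds; "joint_efforts": joint torques, N m; "ee_pos": TCP position; "tcp_rot": TCP orientation; "wrist_force": force on the tool from outside, world axes, zero at the start; "torque": the same for the moment, N m; "opening": finger opening in m; "grasp_force": force on a finger pad.
Only numpy, scipy, OpenCV 4.12 (cv2) and the standard library are available. Lean on these libraries where they do the work, as an engineer would, in place of code of your own. Each camera call takes 0.05 s, during which the arm holds its last target. There are 200 camera calls.

## Task

A worn black deck patch lies on the ledge of the scrap bin, in front of the bin's self-closing flap. Push the flap open with one finger and, keeping it open, push the patch through with the other finger so that it drops into the bin; the patch must not be used to push the flap, and it is slid, never lifted. Then come away so that the flap swings fully shut, and leave the eyebolts, the binding lever and the crimping tool as they are.

Things in the scene. Friction and masses are not known exactly. Their poses are not given: they have to be found in the camera images.
- unit: Fixed scrap-bin unit, 370 mm long (x), 230 mm wide (y). Origin on the worktop under the middle of the gate; +x points from the ledge through the gate into the bin, +y left seen along +x, z up. Plywood ledge with a flat top 55 mm above the worktop, x -170 to +20 mm, full width, no rims. All coordinates below called 'unit' are in this frame
- gate (a point): Middle of the gateway on the ledge's top (unit 0, 0, 55 mm), axes as the unit's. Two fixed aluminium cheeks in the plane unit x = 0 (6 mm thick, unit y 71 to 115 mm on either side, tops 105 mm above the worktop) leave a 142 mm wide gateway, open at the top, no bar across
- bin_floor (a point): Middle of the bin's inner floor. Past the ledge's end at unit x = 20 mm the floor drops 47 mm into the open-topped aluminium bin: inside unit x 20 to 195 mm, y -110 to 110 mm, floor 8 mm and wall tops 75 mm above the worktop
- patch: Loose worn deck patch of black polymer with four small rivet eyelets, 40 x 40 mm and 12 mm thick, about 30 g, flat on the ledge, its centre 65 to 110 mm before the gate plane, right of the middle (unit y -12 to -38 mm), turned up to 0.3 rad. Origin at the centre of its underside, z up, x and y along its sides
- flap (a joint): Angle (rad) of the sprung flap about its upright hinge at unit x = 0, y = +70 mm (left end of the gateway): 0 shut across the gateway, grows as the free end swings into the bin (+x), stop at 1.45; does not open towards the ledge. A spring always closes it: 0.06 N m shut, rising 0.12 N m per rad, so 1 to 4 N at a finger 30 to 100 mm from the hinge
- flap_edge (a point): Upper corner of the flap's free end. The flap is a plain steel panel 4 mm thick that runs from the hinge to 136 mm from the hinge axis, lower edge 59 mm and upper edge 100 mm above the worktop; this point is at its outer end, on the upper edge. The point's -y axis points away from the hinge along the panel, +x is the bin-side normal
- eyebolt_l: Loose stainless eyebolt, 60 mm long, ring 30 mm across, 8 mm thick, lying on the ledge along its left rim (y about +90 mm in the unit's frame); to be left alone. Origin on its underside near the middle, x along the shank towards the ring
- eyebolt_r: The same kind of eyebolt, on the ledge's right rim (y about -90 mm); to be left alone
- binding_lever: Loose yellow anodised binding lever, 90 x 30 x 12 mm, flat on the worktop to the left of the unit; to be left alone. Origin on its underside at the middle of the arm, x along it
- crimper: Loose steel crimping tool with black grips, 190 x 68 x 16 mm, flat on the worktop to the right of the unit; to be left alone. Origin on its underside, x along it towards the jaws
There are look-alikes about, which are no part of the job. Leave any red look-alike of the patch alone.

How it is judged:
By the outcome, as a careful person would: the job done as asked, in the order asked, and still so for the second after the job is handed in, with the robot touching nothing.
It also fails if it takes over 45 s, if anything falls off the work surface, if the arm or the gripper's body presses on something with over 40 N, if the wrist force passes 120 N, or if a joint passes its speed limit or range.

## Working session

There is one attempt and no reset: what is moved stays moved. The work goes in short steps, Python scripts to look and compute and a tool call to move; the robot and the scene stay as the last step left them, time stands still between calls to the robot, and variables do not carry over. Pictures are saved under pics/ and viewed, at most 10 in all, crops included, and the job is handed in when it is done.

Besides the shell and the picture viewer there is one more tool, called as name(argument=value, ...) on one line, values as JSON. move_arm: Moves the arm, as the interface text tells. Its arguments: {"type":"object","properties":{"offset":{"type":"array","items":{"type":"array","items":{"type":"number"}}},"twist":{"type":"array","items":{"type":"array","items":{"type":"number"}}},"grip":{"type":"array","items":{"type":"number"}},"force":{"type":"number"}},"required":["offset","twist","grip"]}

```bash
mkdir -p pics; ls; cat > h.py <<'E'
import numpy as np, cv2
from scipy.spatial.transform import Rotation as R
from workcell import bot, viewer, finder
def cam(n):
    o=bot.get_obs(); p=viewer.camera(n); 
    if n=="wrist":
        T=np.eye(4); T[:3,:3]=R.from_euler('xyz',o['tcp_rot'],degrees=True).as_matrix(); T[:3,3]=o['ee_pos']
        p['T']=T@np.array(p['tool_from_camera'])
    else:
        T=np.eye(4); a=np.array(p['attitude'],float)
        T[:3,:3]=a if a.shape==(3,3) else R.from_euler('xyz',a,degrees=True).as_matrix()
        T[:3,3]=p['position']; p['T']=T
    return p
def ray(p,uv):
    f=p['color'].shape[0]/2/np.tan(np.radians(p['vfov'])/2)
    K=np.array([[f,0,p['cx']],[0,f,p['cy']],[0,0,1]])
    u=cv2.undistortPoints(np.array([[uv]],float),K,np.array([p['k1'],0,0,0,0.]))[0,0]
    return np.array([u[0],u[1],1])
def at_z(p,uv,z):
    d=p['T'][:3,:3]@ray(p,uv); o=p['T'][:3,3]; return o+d*(z-o[2])/d[2]
def at_d(p,uv):
    c,r=np.round(uv).astype(int); z=p['depth'][r,c]
    return (p['T']@np.append(ray(p,uv)*z,1))[:3]
def pix(p,X):
    f=p['color'].shape[0]/2/np.tan(np.radians(p['vfov'])/2)
    c=np.linalg.inv(p['T'])@np.append(X,1); s=c[:2]/c[2]; s=s*(1+p['k1']*(s@s)); return s*f+[p['cx'],p['cy']]
E
python3 - <<'E'
from h import *
np.set_printoptions(precision=4,suppress=True)
o=bot.get_obs(); print(o)
ims=[]
for n in ["scene","side"]:
    p=cam(n); print(n,p['vfov'],p['k1'],p['position'],p['attitude'])
    for t in ["unit","gate","bin_floor","patch","flap","flap_edge","eyebolt_l","eyebolt_r","binding_lever","crimper"]:
        for k in finder.pinpoint(p,t)[:3]:
            if k['p']>.2: print(t,np.round(k['position'],1),round(k['p'],2),at_d(p,k['position']))
    cv2.imwrite(f"pics/{n}1.png",p['color'][:,:,::-1])
E
```

```text
pics
{'time': 0.0, 'q': array([-0.0004,  5.0105, 10.0349, 95.1001,  0.001 , 90.    ]), 'qd': array([-0.0663, -0.0117, -0.0193, -0.0542,  0.0717,  0.0499]), 'joint_efforts': array([  0.0008, -52.0392,  46.4803,   0.0164,   0.    ,  -0.0001]), 'ee_pos': array([0.5498, 0.    , 0.2526]), 'tcp_rot': array([-179.9243,   -0.001 ,   89.9996]), 'wrist_force': array([-0.4056, -0.0077,  0.1029]), 'torque': array([0.0353, 0.036 , 0.0031]), 'grasp_force': 0.0, 'opening': 0.08548253994642979}
scene 47.958002771661754 0.042298651524714424 [ 0.8516 -0.441   0.7148] [-138.3003   -0.4907   28.7083]
unit [248.2 243.5] 0.95 [ 0.5987 -0.0294  0.0523]
gate [246. 228.] 0.91 [ 0.5772 -0.0008  0.0545]
bin_floor [295.4 260.6] 0.75 [0.6828 0.0075 0.0079]
patch [199.5 228.1] 0.75 [ 0.5059 -0.0527  0.0678]
patch [123.9 299.6] 0.65 [ 0.4515 -0.2203  0.0142]
patch [238.8 160.7] 0.59 [0.4435 0.1925 0.0141]Traceback (most recent call last):
  File "<stdin>", line 8, in <module>
ValueError: it knows: bin_floor, binding_lever, crimper, eyebolt, flap_edge, gate, patch, unit
```

```bash
python3 - <<'E'
from h import *
np.set_printoptions(precision=4,suppress=True)
for n in ["scene","side","wrist"]:
    p=cam(n); print(n,p['T'][:3,3])
    for t in ["gate","bin_floor","patch","flap_edge","eyebolt","binding_lever","crimper"]:
        for k in finder.pinpoint(p,t)[:3]:
            if k['p']>.2: print(t,np.round(k['position'],1),round(k['p'],2),at_d(p,k['position']))
    cv2.imwrite(f"pics/{n}1.png",p['color'][:,:,::-1])
E
```

```text
scene [ 0.8516 -0.441   0.7148]
gate [246.8 230.8] 0.8 [ 0.5826 -0.007   0.056 ]
bin_floor [296.5 257.7] 0.92 [0.6818 0.0145 0.0081]
patch [126.8 297.2] 0.76 [ 0.4514 -0.2133  0.0116]
patch [199.5 227.7] 0.58 [ 0.5052 -0.0517  0.0676]
patch [237.  161.1] 0.5 [0.4398 0.1903 0.0129]
flap_edge [230.9 237.4] 0.9 [ 0.5831 -0.0619  0.0992]
eyebolt [233.6 183.6] 0.7 [0.5005 0.0799 0.0667]
binding_lever [288.7 185.3] 0.56 [0.5804 0.1835 0.0078]
crimper [225.6 338. ] 0.71 [ 0.6478 -0.192   0.0094]
side [0.0962 0.5495 0.7984]
gate [269.5 186.5] 0.95 [ 0.5742 -0.007   0.0537]
gate [282.9 158.2] 0.55 [ 0.6147 -0.1049  0.0647]
bin_floor [233.6 182.8] 0.83 [0.684  0.0183 0.0084]
patch [299.3 191.3] 0.7 [ 0.5025 -0.0401  0.0636]
patch [351.2 185. ] 0.65 [ 0.445  -0.203   0.0098]
patch [251.9 276.7] 0.59 [0.4378 0.1974 0.0098]
flap_edge [281.1 159.6] 0.64 [ 0.6209 -0.1051  0.0555]
eyebolt [329.  191.2] 0.56 [ 0.4544 -0.1034  0.052 ]
eyebolt [268.3 224.2] 0.46 [0.4919 0.0865 0.0524]
binding_lever [212.2 241.9] 0.84 [0.5757 0.1939 0.007 ]
binding_lever [293.3 156.8] 0.42 [ 0.5832 -0.1091  0.0866]
crimper [296.3 160.7] 0.89 [ 0.6141 -0.1674  0.0161]
wrist [0.5507 0.0778 0.3738]
gate [279.2 171. ] 0.75 [0.5765 0.0087 0.0989]
bin_floor [351.3 150.7] 0.98 [0.6832 0.0145 0.0078]
patch [213.3 203.4] 0.75 [ 0.4999 -0.0403  0.0665]
patch [191.9 286.5] 0.57 [ 0.4495 -0.2043  0.0116]
patch [279.    2.5] 0.57 [0.5793 0.1899 0.0072]
flap_edge [287.4 232.8] 0.93 [ 0.5937 -0.086   0.0552]
eyebolt [185.8 246.4] 0.64 [ 0.4603 -0.1019  0.0627]
eyebolt [206.3  94.1] 0.62 [0.4976 0.0863 0.0627]
eyebolt [277.7 167.5] 0.38 [0.5746 0.0129 0.1004]
binding_lever [281.2   8.5] 0.59 [0.5821 0.1841 0.006 ]
crimper [310.2 274.6] 0.75 [ 0.6377 -0.1799  0.0144]
```

View pics/scene1.png

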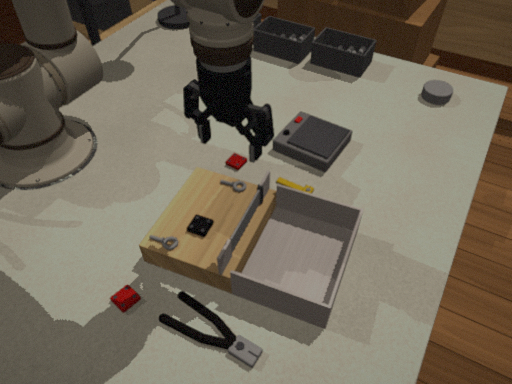

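View pics/wrist1.png

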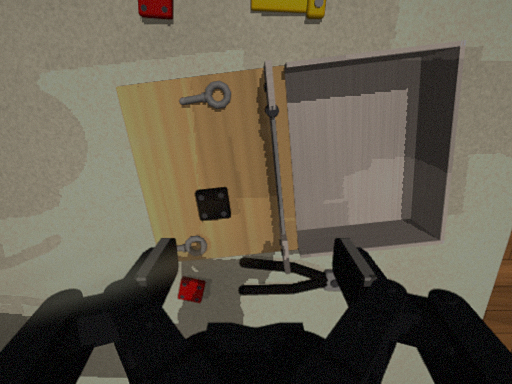

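The patch candidates in the scene view are a black one on the ledge at (200,227), a red one at (125,298) and a red one at (237,161). The black one on the ledge fits the description. I'll confirm it in a crop and fit the unit's pose.

```bash
python3 - <<'E'
from h import *
from scipy.optimize import least_squares
np.set_printoptions(precision=4,suppress=True)
p=cam("wrist")
pts=[((118,86),(-170,115,55)),((459,47),(200,115,75)),((440,241),(200,-115,75)),((286,65),(20,115,75)),((350.5,150.7),(107.5,0,8))]
U=lambda v,m:np.array([v[0]+np.cos(v[2])*m[0]-np.sin(v[2])*m[1],v[1]+np.sin(v[2])*m[0]+np.cos(v[2])*m[1],m[2]])
f=lambda v:np.concatenate([U(v,np.array(m)/1e3)[:2]-at_z(p,uv,m[2]/1e3)[:2] for uv,m in pts])
s=least_squares(f,[.577,0,.1],loss='soft_l1',f_scale=.003); print(s.x,np.degrees(s.x[2]),f(s.x).reshape(-1,2)*1e3)
v=s.x
img=p['color'].copy()
m=(img.max(2)<50).astype(np.uint8)
n,l,st,c=cv2.connectedComponentsWithStats(m)
k=[i for i in range(1,n) if np.hypot(*(c[i]-[213,203]))<15 and st[i,4]>200]
for i in k:
    cn=cv2.findContours((l==i).astype(np.uint8),cv2.RETR_EXTERNAL,cv2.CHAIN_APPROX_NONE)[0][0]
    w=np.array([at_z(p,q[0],.067)[:2] for q in cn])-v[:2]
    ru=np.array([[np.cos(v[2]),np.sin(v[2])],[-np.sin(v[2]),np.cos(v[2])]])
    print('patch in unit',cv2.minAreaRect((w@ru.T*1e3).astype(np.float32)),st[i])
for m_ in [(-170,115,55),(-170,-115,55),(20,-115,55),(200,115,75),(200,-115,75),(0,70,100),(0,-66,100),(0,115,105),(0,-115,105)]:
    q=pix(p,U(v,np.array(m_)/1e3)); cv2.circle(img,tuple(int(a) for a in q),2,(0,255,0),-1)
cv2.imwrite("pics/fit.png",cv2.resize(img[30:300,100:470,::-1],None,fx=2,fy=2,interpolation=cv2.INTER_CUBIC))
E
```

```text
[ 0.5743 -0.0001  0.1114] 6.3814917022555955 [[-5.7109  0.0471]
 [ 4.164   5.3134]
 [ 3.0457 -4.6414]
 [-1.1849  2.3658]
 [-0.8451 -2.6775]]
patch in unit ((-78.82344055175781, -31.976205825805664), (38.74512481689453, 40.53453063964844), 0.12188920378684998) [195 187  36  34 920]
```

View pics/fit.png

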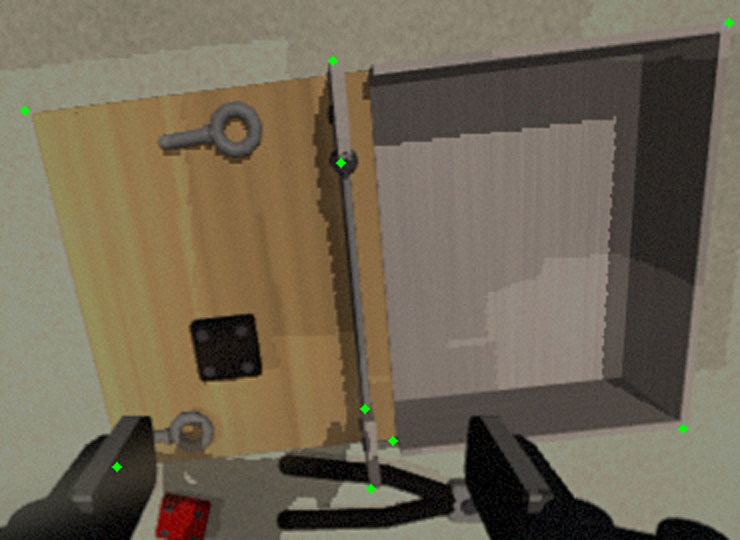

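The crop confirms it: the black patch with four rivets sits at crop (226,347), square to the unit, and both look-alikes are red. The hinge, flap and gate fit the pose within a few mm. In unit coordinates the patch is at (-79, -32) mm.

Plan: set the finger line 25° off unit x, with the lead finger on the flap and the trailing finger behind the patch.

move_arm(offset=[[-2.6,-4.6,0],[0,0,3],[0,0,3],[0,0,3],[0,0,2]], twist=[[0,0,-0.137],[0,0,-0.137],[0,0,-0.137],[0,0,-0.137],[0,0,0]], grip=[1,1,1,1,1])

```text
time: 2.0
ee_pos: [0.5057, -0.0247, 0.1412]
tcp_rot: [-179.9, -0.1, 121.7]
wrist_force: [0.5, 0.5, -0.3]
opening: 0.0852
grasp_force: 0.0
```

move_arm(offset=[[0,0,0],[0,0,0]], twist=[[0,0,0],[0,0,0]], grip=[1,1])

```text
time: 2.2
ee_pos: [0.5065, -0.0246, 0.1439]
tcp_rot: [180.0, -0.0, 121.4]
wrist_force: [-0.2, -0.3, -0.6]
opening: 0.0858
grasp_force: 0.0
```

```bash
cat >> h.py <<'E'
V=np.array([.5743,-.0001,.1114])
RU=np.array([[np.cos(V[2]),np.sin(V[2])],[-np.sin(V[2]),np.cos(V[2])]])
def unit(X): return np.round(np.append(RU@(np.array(X)[:2]-V[:2]),X[2])*1e3,1)
E
python3 - <<'E'
from h import *
np.set_printoptions(precision=4,suppress=True)
o=bot.get_obs(); print(o['ee_pos'],o['tcp_rot'],o['opening'],unit(o['ee_pos']))
p=cam("wrist"); q=cam("side")
for a in (p,q):
    for t in ["patch","gate","flap_edge"]:
        for k in finder.pinpoint(a,t)[:2]: print(t,np.round(k['position']),round(k['p'],2),unit(at_d(a,k['position'])))
im=np.hstack([p['color'],q['color'][100:340,180:440].repeat(1,0)[:, :].copy() if 0 else cv2.resize(q['color'][110:302,200:344],(288,384))])
cv2.imwrite("pics/a2.png",im[:,:,::-1])
# lowest finger points seen by wrist cam, in tool coordinates
Ti=np.array(p['tool_from_camera']); 
r,c=np.mgrid[0:384:3,0:512:3]; P=[]
for a,b in zip(r.ravel(),c.ravel()):
    d=p['depth'][a,b]
    if 0<d<.2: P.append((Ti@np.append(ray(p,(b,a))*d,1))[:3]*1e3)
P=np.array(P); 
for s in (1,-1):
    F=P[(P[:,1]*s>30)&(np.abs(P[:,0])<16)]; print(s,F[:,2].max(),F[F[:,2]>F[:,2].max()-5].min(0),F[F[:,2]>F[:,2].max()-5].max(0))
E
```

```text
[ 0.5065 -0.0246  0.1439] [179.9955  -0.0007 121.366 ] 0.08578484084396414 [-70.1 -16.8 143.9]
patch [130. 287.] 0.63 [-117.6  -28.   178. ]
patch [234. 215.] 0.61 [-81.1 -31.1  67.4]
gate [344. 215.] 0.82 [-0.7  5.6 65.2]
flap_edge [317. 316.] 0.63 [  43.7 -109.1   41.8]
patch [351. 186.] 0.65 [-153.  -180.2   11.1]
patch [252. 281.] 0.53 [-121.9  221.6   14.7]
gate [299. 194.] 0.69 [-81.9 -21.5  64.3]
gate [269. 188.] 0.57 [-4.1 -1.2 53.7]
flap_edge [282. 158.] 0.75 [  33.8 -111.6   62.3]
1 67.62074071959715 [-0.8896 76.3202 62.8595] [15.0386 83.8341 67.6207]
-1 9.208144200868018 [-11.0393 -42.9611   4.7   ] [  7.517  -42.4771   9.2081]
```

View pics/a2.png

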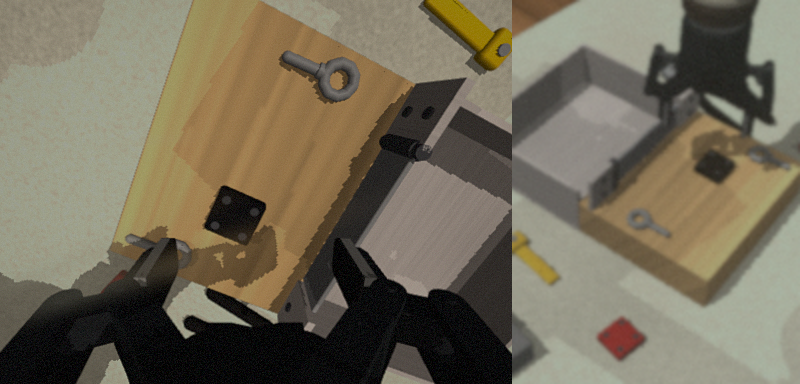

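The black patch is at wrist (234,215), which gives unit (-81, -31). The trailing finger hangs behind it and the lead finger is between it and the flap. When open, the tips stand 9 mm ahead of the TCP, so I'm backing off 5 mm and descending.

move_arm(offset=[[0.2,-0.45,2.5],[0,0,2.5],[0,0,2.2],[0,0,0],[0,0,0]], twist=[[0,0,0],[0,0,0],[0,0,0],[0,0,0],[0,0,0]], grip=[1,1,1,1,1])

```text
time: 3.1
ee_pos: [0.5016, -0.0252, 0.0718]
tcp_rot: [-180.0, -0.0, 121.4]
wrist_force: [0.5, -0.4, 0.5]
opening: 0.0855
grasp_force: 0.0
```

```bash
python3 - <<'E'
from h import *
o=bot.get_obs(); print(o['time'],unit(o['ee_pos']),o['wrist_force'])
p=cam("wrist"); q=cam("side"); s=cam("scene")
print([(np.round(k['position']),round(k['p'],2),unit(at_z(p,k['position'],.067))) for k in finder.pinpoint(p,"patch")[:2]])
im=np.hstack([cv2.resize(a,(400,400)) for a in (p['color'][180:384,120:420],s['color'][150:300,140:290])])
cv2.imwrite("pics/a3.png",im[:,:,::-1])
E
```

```text
3.1 [-75.1 -16.9  71.8] [ 0.52183412 -0.35063964  0.48649347]
[(array([ 97., 341.]), 0.77, array([-136. , -111.3,   67. ])), (array([232., 265.]), 0.76, array([-83.4, -27.5,  67. ]))]
```

View pics/a3.png

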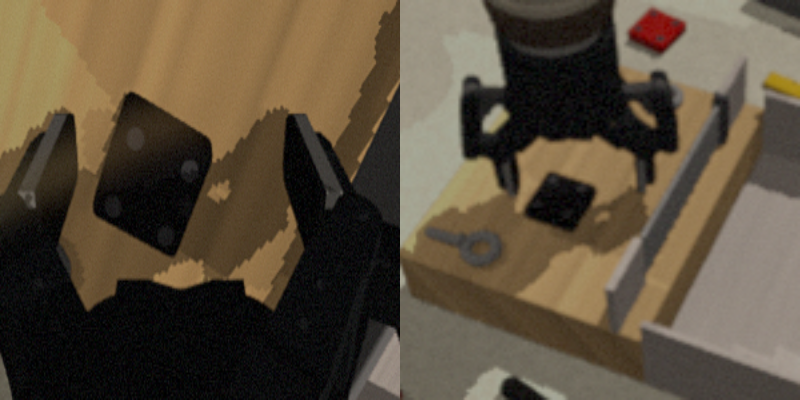

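The patch (crop 152,173) sits between the fingers with the flap ahead of the lead finger. I'm starting the forward sweep at about 10° in the unit frame.

move_arm(offset=[[0,0,0.3],[-0.2,0.8,0],[-0.2,0.8,0],[-0.2,0.8,0],[-0.2,0.8,0]], twist=[[0,0,0],[0,0,0],[0,0,0],[0,0,0],[0,0,0]], grip=[1,1,1,1,1])

```text
time: 3.8
ee_pos: [0.534, -0.0153, 0.0684]
tcp_rot: [-180.0, 0.0, 121.4]
wrist_force: [-1.4, -1.4, 3.2]
opening: 0.0852
grasp_force: 1.6
```

```bash
python3 - <<'E'
from h import *
o=bot.get_obs(); print(o['time'],unit(o['ee_pos']),o['wrist_force'])
p=cam("wrist"); s=cam("scene")
print([(np.round(k['position']),round(k['p'],2),unit(at_z(p,k['position'],.067))) for k in finder.pinpoint(p,"patch")[:2]])
im=np.hstack([cv2.resize(a,(400,400)) for a in (p['color'][180:384,120:420],s['color'][150:300,150:300])])
cv2.imwrite("pics/a4.png",im[:,:,::-1])
E
```

```text
3.8 [-41.8 -10.6  68.4] [-1.35364269 -1.41062506  3.23440358]
[(array([217., 257.]), 0.63, array([-59.4, -17.9,  67. ]))]
```

View pics/a4.png

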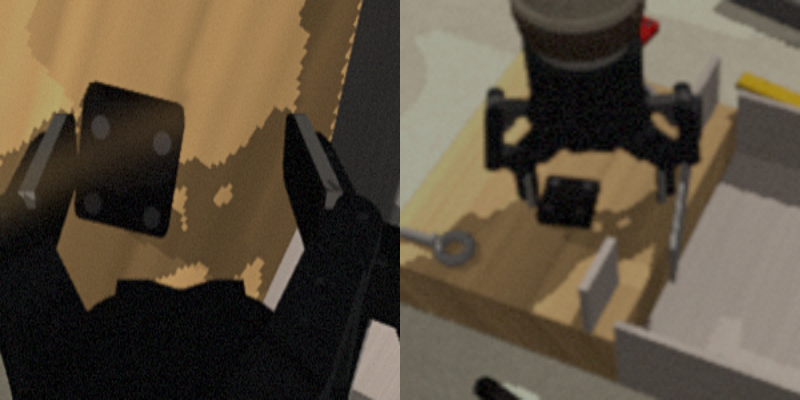

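The lead finger has begun opening the flap and the trailing finger is on the patch, so I'm continuing the sweep.

move_arm(offset=[[-0.25,0.8,0],[-0.25,0.8,0],[-0.25,0.8,0],[-0.25,0.8,0],[-0.25,0.8,0]], twist=[[0,0,0],[0,0,0],[0,0,0],[0,0,0],[0,0,0]], grip=[1,1,1,1,1])

```text
time: 4.45
ee_pos: [0.5743, -0.0049, 0.0683]
tcp_rot: [-180.0, -0.0, 121.4]
wrist_force: [-4.4, 0.8, 5.5]
opening: 0.0854
grasp_force: 2.8
```

```bash
python3 - <<'E'
from h import *
o=bot.get_obs(); print(o['time'],unit(o['ee_pos']),o['wrist_force'])
p=cam("wrist"); s=cam("scene")
print([(np.round(k['position']),round(k['p'],2),unit(at_z(p,k['position'],.067))) for k in finder.pinpoint(p,"patch")[:2]])
im=np.hstack([cv2.resize(a,(400,400)) for a in (p['color'][180:384,120:420],s['color'][150:300,170:320])])
cv2.imwrite("pics/a5.png",im[:,:,::-1])
E
```

```text
4.45 [-0.6 -4.8 68.3] [-4.36733774  0.8067245   5.48616763]
[(array([213., 250.]), 0.75, array([-21.7,  -9.2,  67. ])), (array([  9., 324.]), 0.63, array([-109.7, -103.8,   67. ]))]
```

View pics/a5.png

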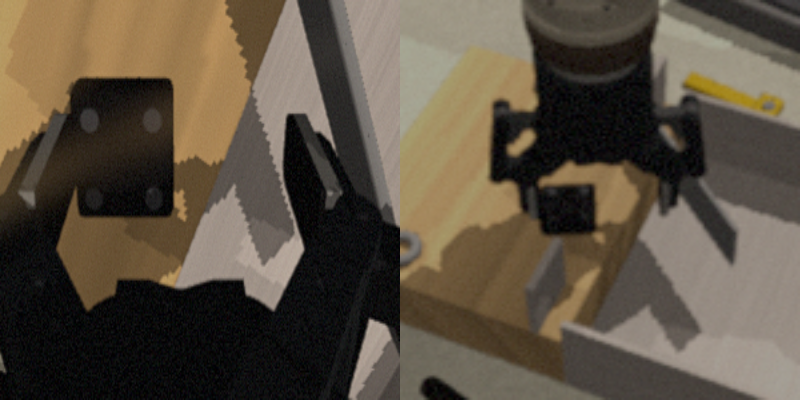

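The patch is flush on the trailing finger and clear of the flap, which is held at about 45°. I'm pushing it on through.

move_arm(offset=[[-0.3,0.8,0],[-0.3,0.8,0],[-0.3,0.8,0],[-0.3,0.8,0],[-0.3,0.8,0]], twist=[[0,0,0],[0,0,0],[0,0,0],[0,0,0],[0,0,0]], grip=[1,1,1,1,1])

```text
time: 5.1
ee_pos: [0.6163, 0.0028, 0.0681]
tcp_rot: [-180.0, 0.0, 121.4]
wrist_force: [-2.4, -1.2, 2.8]
opening: 0.0856
grasp_force: 1.8
```

move_arm(offset=[[-0.3,0.8,0],[-0.3,0.8,0],[-0.3,0.8,0],[0,0,0]], twist=[[0,0,0],[0,0,0],[0,0,0],[0,0,0]], grip=[1,1,1,1])

```text
time: 5.5
ee_pos: [0.6422, 0.0078, 0.0681]
tcp_rot: [180.0, 0.0, 121.4]
wrist_force: [0.8, -1.5, 1.9]
opening: 0.0853
grasp_force: 1.3
```

```bash
python3 - <<'E'
from h import *
o=bot.get_obs(); print(o['time'],unit(o['ee_pos']),o['wrist_force'])
p=cam("wrist"); s=cam("scene")
for a in (p,s): print([(np.round(k['position']),round(k['p'],2),unit(at_d(a,k['position']))) for k in finder.pinpoint(a,"patch")[:3]])
im=np.hstack([cv2.resize(a,(400,400)) for a in (p['color'][180:384,120:420],s['color'][160:310,190:340])])
cv2.imwrite("pics/a6.png",im[:,:,::-1])
E
```

```text
5.5 [68.3  0.3 68.1] [ 0.80215202 -1.53574252  1.87108958]
[(array([258., 218.]), 0.76, array([69.8,  3.4, 20.9]))]
[(array([279., 245.]), 0.88, array([69. , 10. , 20.5])), (array([127., 299.]), 0.58, array([-143.2, -200.2,   11.5])), (array([238., 159.]), 0.54, array([-112.5,  211.1,   12.5]))]
```

View pics/a6.png

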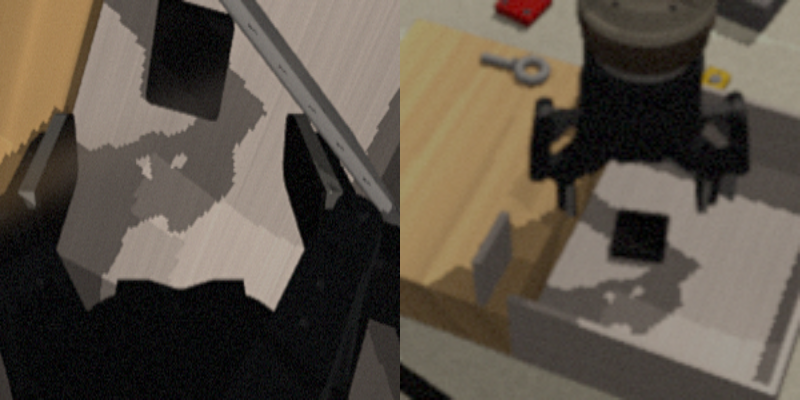

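The patch has dropped onto the bin floor (top at z ≈ 20 mm). I'm retracing the path so the flap closes gently against the lead finger, then lifting.

move_arm(offset=[[0.5,-1.5,0],[0.5,-1.5,0],[0.5,-1.5,0],[0.5,-1.5,0],[0.45,-1.5,0]], twist=[[0,0,0],[0,0,0],[0,0,0],[0,0,0],[0,0,0]], grip=[1,1,1,1,1])

```text
time: 6.2
ee_pos: [0.5635, -0.0109, 0.0687]
tcp_rot: [180.0, 0.0, 121.4]
wrist_force: [0.8, -4.1, 2.5]
opening: 0.0853
grasp_force: 1.7
```

move_arm(offset=[[0.4,-1.5,0],[0.4,-1.5,0],[0.4,-1.5,0],[0.2,-0.8,0],[0,0,0]], twist=[[0,0,0],[0,0,0],[0,0,0],[0,0,0],[0,0,0]], grip=[1,1,1,1,1])

```text
time: 6.7
ee_pos: [0.5107, -0.0263, 0.0683]
tcp_rot: [-180.0, -0.0, 121.4]
wrist_force: [0.6, 0.3, -0.3]
opening: 0.0851
grasp_force: 0.0
```

move_arm(offset=[[0,0,-3],[0,0,-4],[0,0,-4],[0,0,-4],[0,0,0]], twist=[[0,0,0],[0,0,0],[0,0,0],[0,0,0],[0,0,0]], grip=[1,1,1,1,1])

```text
time: 7.2
ee_pos: [0.5138, -0.026, 0.2239]
tcp_rot: [179.6, 0.3, 121.4]
wrist_force: [0.1, -0.2, -0.1]
opening: 0.0849
grasp_force: 0.0
```

```bash
python3 - <<'E'
from h import *
o=bot.get_obs(); print(o['time'],unit(o['ee_pos']),o['wrist_force'])
p=cam("wrist"); s=cam("scene")
for t in ["patch","eyebolt","flap_edge","binding_lever","crimper"]:
  for a in (p,s): print(t,[(np.round(k['position']),round(k['p'],2),unit(at_d(a,k['position']))) for k in finder.pinpoint(a,t)[:2]])
im=np.hstack([cv2.resize(a,(400,400)) for a in (p['color'][:,100:484],s['color'][150:380,110:370])])
cv2.imwrite("pics/a7.png",im[:,:,::-1])
E
```

```text
7.2 [-63.1 -19.  223.9] [ 0.07180166 -0.16419699 -0.11518277]
patch [(array([357., 192.]), 0.88, array([70.5,  7.3, 20.4])), (array([147., 248.]), 0.66, array([-148.9, -188.6,   11.9]))]
patch [(array([280., 246.]), 0.81, array([69.8,  9.3, 17.8])), (array([125., 298.]), 0.72, array([-147.8, -201.3,   11.3]))]
eyebolt [(array([178., 206.]), 0.84, array([-125.5,  -87.4,   60.8])), (array([295.,  75.]), 0.72, array([-70. ,  89.8,  66. ]))]
eyebolt [(array([163., 238.]), 0.64, array([-126.3,  -89.4,   65.2])), (array([232., 183.]), 0.46, array([-69.3,  91.6,  62.8]))]
flap_edge [(array([292., 253.]), 0.92, array([  39.6, -109.6,   12.7])), (array([376., 202.]), 0.59, array([106.7,   4.7,   8.7]))]
flap_edge [(array([231., 237.]), 0.83, array([  1.3, -61.9, 100.1])), (array([248., 242.]), 0.49, array([ 19.8, -31. ,  55.5]))]
binding_lever [(array([401.,  38.]), 0.8, array([ 25.8, 183.2,   6.9]))]
binding_lever [(array([290., 186.]), 0.64, array([ 30.9, 181.6,   7.8]))]
crimper [(array([265., 292.]), 0.65, array([  32.4, -182.6,   16.9]))]
crimper [(array([224., 340.]), 0.61, array([  51.9, -205.4,   16.4]))]
```

View pics/a7.png

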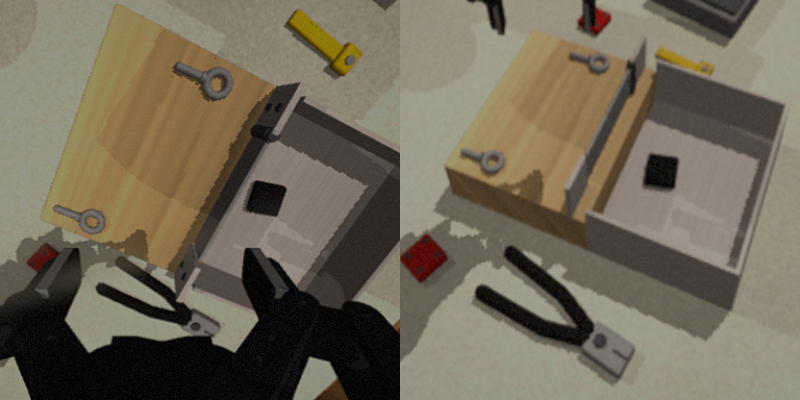

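The patch lies in the bin (scene 280,246), the flap is shut with its edge at unit x ≈ 1 mm, and the other things haven't moved. Handing in.

```bash
python3 -c "
from workcell import bot
print(bot.job_done())"
```

```text
the job is handed in; nothing more can be done
None
```

The black patch was pushed past the held-open flap into the bin, the flap has swung shut, and the eyebolts, binding lever and crimping tool are as they were; the job was handed in at about 7 s with no result reported back, and the patch slid about 20 mm along the ledge as the flap was being opened rather than after.

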